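# Find the unlatched check valve cap

## Task

First slide the carriage away from you, right up to its far end stop, so that its keeper bar clears the three check valves. One of the three look-alike brass caps has lost its snap ring: find it by pulling lightly upward on the caps one at a time, then raise that cap all the way to its upper stop and leave it standing there as the mark of a reject. Never pull so hard that a valve is dragged up out of its nest, and leave the two sound caps seated; the other things on the bench stay where they are.

Things in the scene. Friction and masses are not known exactly. Their poses are not given: they have to be found in the camera images.
- fixture: Fixture screwed to the bench: aluminium plate, 110 x 270 x 12 mm, with three brass check valves in a row along its y axis (x = 0, y = -95, -10, +75 mm; which stands where varies), and a slotted aluminium slide track along its x axis at y = +170 mm (x = -105 to +165, 50 wide, 25 tall). Origin at bench height below the row line; +x away from the robot, z up.
- keeper (a joint): Steel carriage on the track with a flat keeper bar, 40 mm wide, 94 to 104 mm above the bench, reaching over the caps and barring the gripper. Value in m along fixture +x: 0 = bar centred over the caps (starts at 0 to 0.015); 0.120 = far end stop, bar 83 mm clear of the caps. About 4 N of drag; stays where left.
- keeper_grip (a point): Centre of the top face of the upright black grip on the carriage: a cylinder 24 mm across, 36 mm tall, from 104 to 140 mm above the bench, on the bar's end above the track. Axes as the fixture's; moves with the carriage.
- cap_a (a joint): Height of valve a's cap above its seat, in m: 0 = seated (all start so), 0.018 = upper stop. One cap of a, b, c has lost its snap ring, and only a pull tells which: it rises under about 4 N and stays at whatever height it is left. The two sound caps are held by their rings and do not come off: pulled, they take their whole valve with them.
- valve_a (a joint): How far valve a (with its cap) has been dragged up out of its nest, in m: 0 = fully down, as at the start. The nest's detent holds the valve against about 24 N of upward pull; beyond that it drags out and stays out.
- cap_a_top (a point): Centre of the top of valve a's cap: upright round brass cap, 34 mm across, 28 mm tall. Seated, its top is 85 mm and its underside 57 mm above the bench; below it the valve's neck, 29 mm across, and a 38 mm hexagon from 12 to 32 mm above the bench in a 54 mm square nest. Neighbours are 85 mm apart. Rises with the cap.
- cap_b (a joint): Height of valve b's cap above its seat, in m: 0 = seated (all start so), 0.018 = upper stop. One cap of a, b, c has lost its snap ring, and only a pull tells which: it rises under about 4 N and stays at whatever height it is left. The two sound caps are held by their rings and do not come off: pulled, they take their whole valve with them.
- valve_b (a joint): How far valve b (with its cap) has been dragged up out of its nest, in m: 0 = fully down, as at the start. The nest's detent holds the valve against about 24 N of upward pull; beyond that it drags out and stays out.
- cap_b_top (a point): Centre of the top of valve b's cap: upright round brass cap, 34 mm across, 28 mm tall. Seated, its top is 85 mm and its underside 57 mm above the bench; below it the valve's neck, 29 mm across, and a 38 mm hexagon from 12 to 32 mm above the bench in a 54 mm square nest. Neighbours are 85 mm apart. Rises with the cap.
- cap_c (a joint): Height of valve c's cap above its seat, in m: 0 = seated (all start so), 0.018 = upper stop. One cap of a, b, c has lost its snap ring, and only a pull tells which: it rises under about 4 N and stays at whatever height it is left. The two sound caps are held by their rings and do not come off: pulled, they take their whole valve with them.
- valve_c (a joint): How far valve c (with its cap) has been dragged up out of its nest, in m: 0 = fully down, as at the start. The nest's detent holds the valve against about 24 N of upward pull; beyond that it drags out and stays out.
- cap_c_top (a point): Centre of the top of valve c's cap: upright round brass cap, 34 mm across, 28 mm tall. Seated, its top is 85 mm and its underside 57 mm above the bench; below it the valve's neck, 29 mm across, and a 38 mm hexagon from 12 to 32 mm above the bench in a 54 mm square nest. Neighbours are 85 mm apart. Rises with the cap.
- flare_nut: Bystander, leave alone: hexagonal brass flare nut, 27 across flats, 26 tall (mm); origin at its underside.
- jar_lid: Bystander, leave alone: round amber glass jar lid, 72 across, 16 tall (mm); origin at its underside.
- pipe_tee: Bystander, leave alone: brass pipe tee lying flat, about 45 x 41, 28 tall (mm); origin at its underside.
- pin_gauge_case: Bystander, leave alone: closed flat steel pin gauge case, 75 x 130 x 22 (mm); origin at its underside.
- mallet: Bystander, leave alone: orange rubber mallet lying down, 245 long, head 54 thick and 85 wide (mm); origin at its underside.
- scriber: Bystander, leave alone: small hand tool with a black handle, lying down.
- gauge_ring: Bystander, leave alone: steel ring gauge lying flat, outside 52, bore 28, 18 tall (mm); origin at its underside.

How it is judged:
By the outcome, as a careful person would: the job done as asked, in the order asked, and still so for the second after the job is handed in, with the robot touching nothing.
It also fails if it takes over 64 s, if anything falls off the work surface, if the arm or the gripper's body presses on something with over 40 N, if the wrist force passes 120 N, or if a joint passes its speed limit or range.

## Robot

A 6-joint arm with a two-finger parallel gripper is mounted at the origin on the work surface. World frame = base frame: x ahead of the robot, y to its left, z up, the work surface at z = 0. Lengths are in m, angles in rad, forces in N, time in s.
With the tool pointing down it reaches from about 0.25 to 0.775 m from the base axis. Payload 8.9 kg.
Tool frame: the origin (TCP) lies between the finger pads; the fingertips stand 14 mm ahead of it and the grasp point (between the pads) lies 5 mm behind it; x points along the fingers, z is the direction in which the jaws open and shut, and the axes are right-handed (so a half turn about x gives the same grasp; the last joint's range is limited). The gripper opens to 85 mm and grips with 20 to 120 N. Pads are 22 mm wide; open, the fingers measure 114 mm over their backs; the gripper's body (76 mm by 85 mm) begins 54 mm behind the grasp point. The pads swing forward as they close: fully open they stand 13 mm farther back than shut.
Start: joints at [-1.366, 0.291, -0.153, 1.127, 0, 1.431], TCP at [0.177, -0.494, 0.245] pointing down, gripper open.
Joint ranges: [-2.52, 2.52], [-0.91, 1.74], [-1.3, 1.37], [-1.96, 2.02], [-1.52, 1.47], [-3.14, 3.14]. Speed limits (rad/s): [2.22, 2.22, 2.79, 3.14, 3.14, 3.14].

## Interface

Orientations are given as a unit quaternion [w, x, y, z].
In Python, from bench import * gives the robot as it stands. The module is installed in compiled form; this text tells all that it offers.
- The arm moves only by the tool play_rows, never from a script. Its argument "motion" is a list of rows, each a list of 4 numbers: the shift along the world's x, y, z in cm, then the turn about the world's z in rad. A call has 1 to 12 rows; each row shifts and turns the commanded pose from where the row before left it; what a row does not reach is not made up. A row lasts 1/10 s, in which the tool goes at most 50 mm and 8.59 degrees, less where a joint would pass 70% of its speed; a pose out of reach is approached as far as the arm can. A call is refused whole if a number of a shift passes 5 or a number of a turn 0.15, either way. A call with a gripper value outside its range is refused whole. "fingers" is the opening, from 0 (shut) to 1 (fully open), set as the call begins (left out, the last holds). The fingers move at their own pace and stop on an object; the grip force is fixed at half the most. Time passes only in rows, so rows that do not move let the fingers close. It gives the time, the measured TCP pose, the force and the opening at its end, in the units of the state.
- state(): the state, without advancing time (a new reading comes with each control period).
- get_image(name): name is "scene" or "side" or "wrist"; returns the picture (480x640x3 uint8, blue, green, red); there is no depth.
- camera_info(name): a dict with "K" (3x3 intrinsics, pixels), "D" ([k1, k2, p1, p2, k3] as OpenCV has them; the pictures are not rectified), "rvec" (rotation vector, rad) and "tvec" (3), from world to camera coordinates, as OpenCV has them. Camera axes: x right, y down, z forward; pixel columns grow to the right and rows downward; lengths in m; the calibration is good to about 2 mm. A picture is of the moment at which its call begins: read the wrist's pose just before it. camera_info takes no time and is no camera call; for the wrist camera it gives the pose at the moment of the call.
- close_job(): hands the job in, once; it reports no verdict.
The state is a dict: "clock": time; "qpos": joint angles; "joint_velocities": joint speeds; "joint_efforts": joint torques, N m; "tool_pos": TCP position; "ee_rot": TCP orientation; "wrist_force": force on the tool from outside, world axes, zero at the start; "ft_torque": the same for the moment, N m; "width": finger opening in m.
Only numpy, scipy, OpenCV 4.12 (cv2) and the standard library are available. Lean on these libraries where they do the work, as an engineer would, in place of code of your own. Each camera call takes 0.05 s, during which the arm holds its last target. There are 200 camera calls.

## Working session

There is one attempt and no reset: what is moved stays moved. The work goes in short steps, Python scripts to look and compute and a tool call to move; the robot and the scene stay as the last step left them, time stands still between calls to the robot, and variables do not carry over. Pictures are saved under pics/ and viewed, about 8 in all and at most 12, crops included, and the job is handed in when it is done.

Besides the shell and the picture viewer there is one more tool, called after "Emit:" by a JSON object that holds its "op" and its "data", one argument or row to a line. play_rows: Moves the arm, as the interface text tells. Its arguments: {"type":"object","properties":{"motion":{"type":"array"},"fingers":{"type":"number"}},"required":["motion"]}

```bash
mkdir -p pics
python3 - <<'E'
from bench import *
import cv2,numpy as np
s=state();print(s['clock'],s['tool_pos'],s['ee_rot'],s['wrist_force'],s['width'])
for n in("scene","side"):
    cv2.imwrite(f"pics/{n}0.png",get_image(n));c=camera_info(n)
    R=cv2.Rodrigues(np.array(c['rvec'],float))[0];print(n,-R.T@np.array(c['tvec']).ravel(),R[2],np.array(c['K'])[0,0])
E
```

```text
0.0 [ 0.17686961 -0.49386058  0.24474458] [ 0.57781809  0.40741887  0.57849238 -0.40679563] [ 0.14182094 -0.62584578  0.90912216] 0.08555039754369002
scene [0.95418362 0.55080757 0.85362555] [-0.43848994 -0.52233029 -0.73136697] 487.2490131918028
side [-0.11850532  0.7794541   0.92195688] [ 0.49840208 -0.59079639 -0.63447222] 511.3894386862083
```

View pics/scene0.png

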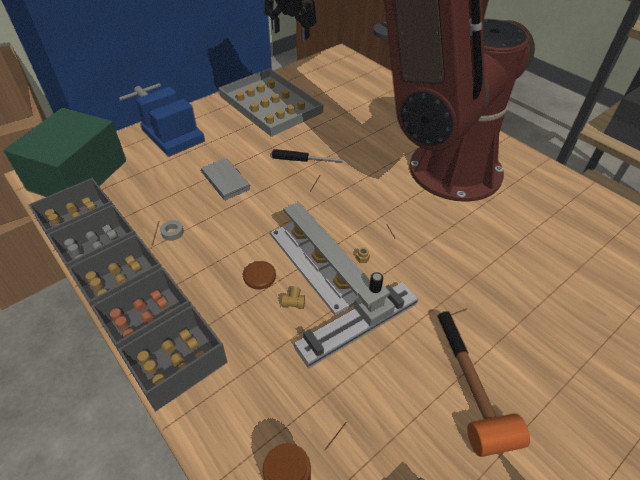

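View pics/side0.png

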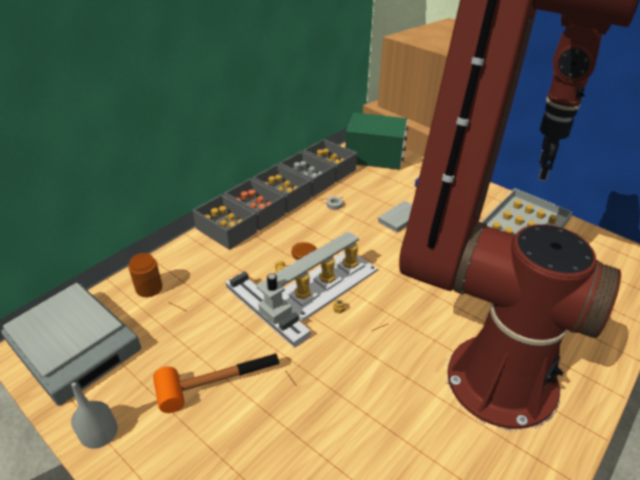

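The scene view shows the fixture at about (340,285), with the black grip's top near (377,276), the bar end near (294,207), and the track running from (300,350) to (415,295). In the side view the grip top is near (271,279). I'll zoom in on both.

Run:
```python
import cv2,numpy as np
a=cv2.imread("pics/scene0.png")[195:370,255:425];b=cv2.imread("pics/side0.png")[225:350,215:385]
a=cv2.resize(a,None,fx=3.4,fy=3.4,interpolation=2)[:,:400*2]
cv2.imwrite("pics/cropA.png",a)
cv2.imwrite("pics/cropB.png",cv2.resize(b,None,fx=4,fy=4,interpolation=2))
```

```text
(no output)
```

View pics/cropA.png

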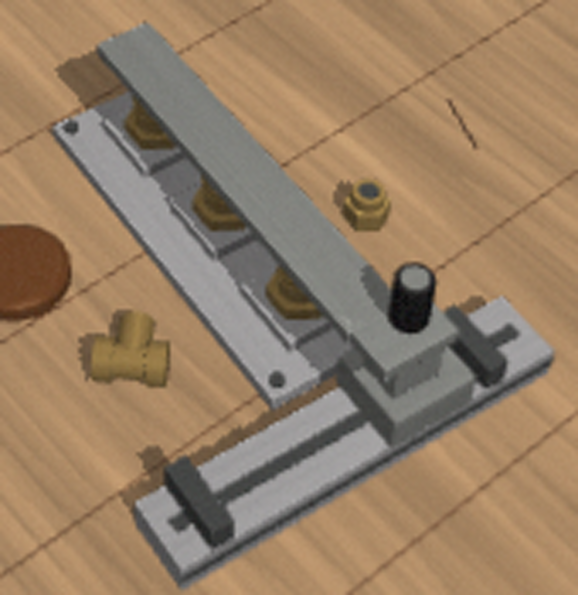

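View pics/cropB.png

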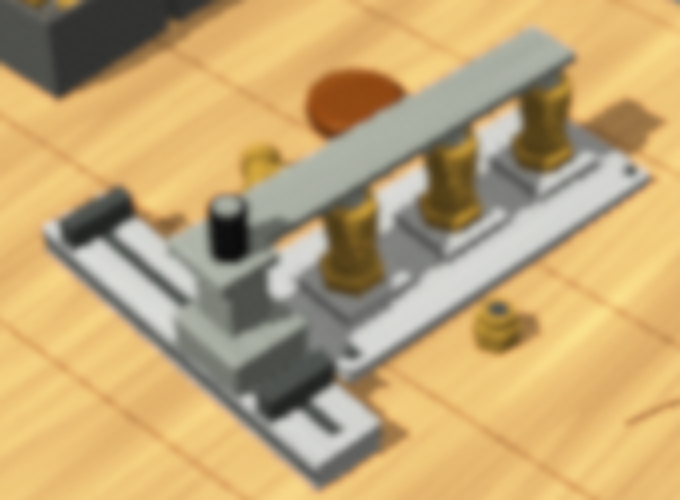

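The crops show the grip top at (415,277) in crop A and (229,205) in crop B, and the track and bar corners can be read in both. Next I cast rays onto planes at the known heights.

```bash
cat > h.py <<'E'
from bench import *
import cv2,numpy as np
def ray(c,uv):
    K=np.array(c['K'],float);D=np.array(c['D'],float);R=cv2.Rodrigues(np.array(c['rvec'],float))[0];t=np.array(c['tvec'],float).ravel()
    p=cv2.undistortPoints(np.array([[uv]],float),K,D).ravel()
    return -R.T@t, R.T@np.array([*p,1])
def onz(c,uv,z):
    o,d=ray(c,uv);return o+d*(z-o[2])/d[2]
def tri(r):
    A=0;b=0
    for o,d in r:
        d=d/np.linalg.norm(d);P=np.eye(3)-np.outer(d,d);A=A+P;b=b+P@o
    return np.linalg.solve(A,b)
def proj(c,X):
    return cv2.projectPoints(np.array([X],float),np.array(c['rvec'],float),np.array(c['tvec'],float),np.array(c['K'],float),np.array(c['D'],float))[0].ravel()
E
python3 - <<'E'
from h import *
np.set_printoptions(precision=4,suppress=True)
A=camera_info("scene");B=camera_info("side")
fa=lambda U,V:((U+.5)/3.4-.5+255,(V+.5)/3.4-.5+195)
fb=lambda U,V:((U+.5)/4-.5+215,(V+.5)/4-.5+225)
print("grip",onz(A,fa(415,275),.14),onz(B,fb(229,206),.14),tri([ray(A,fa(415,275)),ray(B,fb(229,206))]))
for n,f,c,z,ps in(("track",fa,A,.025,[(505,297),(552,350),(137,510),(180,572)]),("bar",fa,A,.104,[(148,22),(99,46),(455,328),(379,372)]),("trackB",fb,B,.025,[(380,425),(320,470),(47,235)]),("barB",fb,B,.104,[(533,28),(576,56)]),("plateA",fa,A,.012,[(53,127),(275,402)]),("plateB",fb,B,.012,[(652,178),(355,375)])):
    for p in ps: print(n,onz(c,f(*p),z))
E
```

```text
grip [0.5078 0.1964 0.14  ] [0.5096 0.198  0.14  ] [0.5089 0.1978 0.1412]
track [0.4044 0.1872 0.025 ]
track [0.4118 0.2332 0.025 ]
track [0.6745 0.1598 0.025 ]
track [0.6797 0.2048 0.025 ]
bar [ 0.4736 -0.0835  0.104 ]
bar [ 0.5123 -0.0857  0.104 ]
bar [0.4942 0.2192 0.104 ]
bar [0.5474 0.2139 0.104 ]
trackB [0.4047 0.1882 0.025 ]
trackB [0.4079 0.2359 0.025 ]
trackB [0.6698 0.209  0.025 ]
barB [ 0.5105 -0.0833  0.104 ]
barB [ 0.4714 -0.0784  0.104 ]
plateA [ 0.5314 -0.1195  0.012 ]
plateA [0.561  0.1486 0.012 ]
plateB [ 0.4196 -0.1037  0.012 ]
plateB [0.4499 0.1597 0.012 ]
```

Fixture yaw is about -0.107 rad and its origin about (0.493, 0.031). The carriage is near 0, and the track, plate and bar agree to within about 3 mm. I'm going to the grip now, with the jaws turned to open along fixture x.

Emit:
{"op": "play_rows", "data": {
  "motion": [
    [2,4,0,0.07],
    [2,4,0,0.07],
    [2,4,0,0.07],
    [2,4,0,0.07],
    [2,4,0,0.07],
    [2,4,0,0.07],
    [2,4,0,0.07],
    [2,4,0,0.07],
    [2,4,0,0.07],
    [2,4,0,0.07],
    [2,4,0,0.07],
    [2,4,0,0.07]
  ],
  "fingers": 1
}}

```text
clock: 1.3
tool_pos: [0.4173, -0.0124, 0.2453]
ee_rot: [0.694, 0.135, 0.694, -0.135]
wrist_force: [0.6, -1.0, 0.3]
width: 0.0854
```

Emit:
{"op": "play_rows", "data": {
  "motion": [
    [2,4,0,0.07],
    [2,4,0,0.07],
    [2,4,0,0.07],
    [2,4,0,0.07],
    [1.2,3.1,0,0],
    [0,2,0,0],
    [0,0,0,0],
    [0,0,0,0]
  ]
}}

```text
clock: 2.1
tool_pos: [0.5085, 0.1966, 0.2449]
ee_rot: [0.706, 0.037, 0.706, -0.038]
wrist_force: [-0.1, -0.2, -0.2]
width: 0.0857
```

Run:
```python
from h import *
np.set_printoptions(precision=4,suppress=True)
from scipy.spatial.transform import Rotation as R
s=state();q=s['ee_rot'];print(s['clock'],s['tool_pos'],s['qpos'],s['wrist_force'],s['width']);M=R.from_quat([q[1],q[2],q[3],q[0]]).as_matrix();print(M, np.arctan2(M[1,2],M[0,2]))
cv2.imwrite("pics/wrist1.png",get_image("wrist"))
c=camera_info("wrist");print(proj(c,[.509,.197,.14]))
```

```text
2.1 [0.5085 0.1966 0.2449] [ 0.2351  0.3304 -0.0984  1.1431 -0.0003  1.9119] [-0.0517 -0.2431 -0.2392] 0.08572146833701064
[[-0.001   0.1058  0.9944]
 [-0.0006  0.9944 -0.1058]
 [-1.     -0.0007 -0.0009]] -0.10597938881526325
[317.8705 232.4906]
```

View wrist.

View pics/wrist1.png

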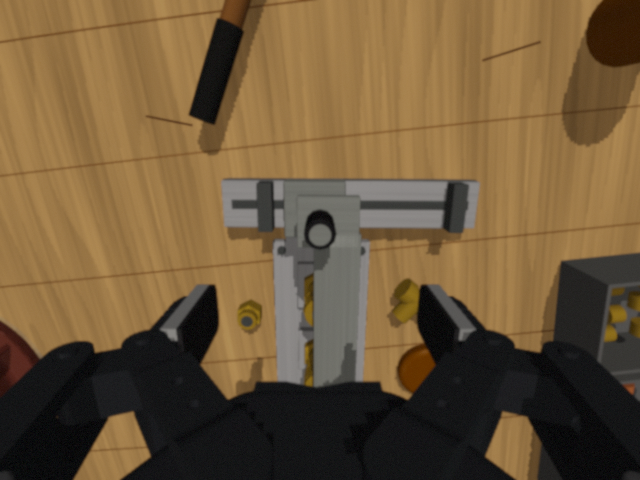

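The wrist view shows the grip top at (319,235), where (318,232) was predicted, with the track level in the picture, so position and yaw hold. I'll lower onto the grip and close the fingers.

Emit:
{"op": "play_rows", "data": {
  "motion": [
    [0,0,-3,0],
    [0,0,-3,0],
    [0,0,-3,0],
    [0,0,-2,0],
    [0,0,-1,0],
    [0,0,0,0],
    [0,0,0,0]
  ]
}}

```text
clock: 2.85
tool_pos: [0.5095, 0.1964, 0.1262]
ee_rot: [0.706, 0.038, 0.706, -0.038]
wrist_force: [0.5, 0.4, 0.0]
width: 0.0855
```

Emit:
{"op": "play_rows", "data": {
  "motion": [
    [0,0,0,0],
    [0,0,0,0],
    [0,0,0,0],
    [0,0,0,0],
    [0,0,0,0],
    [0,0,0,0],
    [0,0,0,0],
    [0,0,0,0]
  ],
  "fingers": 0.22
}}

```text
clock: 3.65
tool_pos: [0.5094, 0.1968, 0.1259]
ee_rot: [0.706, 0.038, 0.706, -0.038]
wrist_force: [0.1, -0.8, 5.3]
width: 0.022
```

Emit:
{"op": "play_rows", "data": {
  "motion": [
    [1,-0.11,0,0],
    [1.49,-0.16,0,0],
    [1.49,-0.16,0,0],
    [1.49,-0.16,0,0],
    [1.49,-0.16,0,0],
    [1.49,-0.16,0,0],
    [1.49,-0.16,0,0],
    [1,-0.11,0,0],
    [0.4,-0.04,0,0],
    [0,0,0,0]
  ]
}}

```text
clock: 4.65
tool_pos: [0.6169, 0.1848, 0.1258]
ee_rot: [0.702, 0.037, 0.71, -0.038]
wrist_force: [-26.4, -0.0, 25.5]
width: 0.0225
```

Run:
```python
from h import *
for n in("scene","side"): cv2.imwrite(f"pics/{n}2.png",get_image(n))
s=state();print(s['tool_pos'],s['wrist_force'])
a=cv2.imread("pics/scene2.png")[195:370,255:425]
cv2.imwrite("pics/crop2.png",cv2.resize(a,None,fx=3.4,fy=3.4,interpolation=2))
```

```text
[0.61695341 0.18484123 0.12580227] [-2.49883738e+01  2.20257037e-02  2.47144403e+01]
```

View pics/crop2.png

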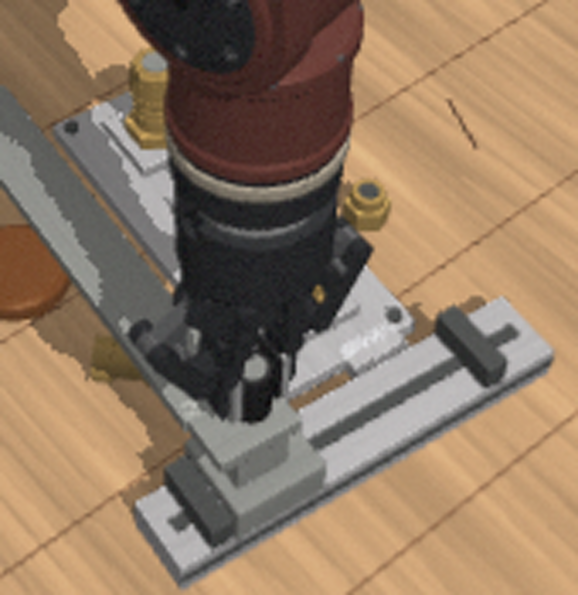

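The carriage base now stands against the far stop block (crop about 200,490). The travel agrees: the bar started about 12 mm along the track and moved 107.5 mm, which gives about 0.120. I'll release, rise clear, then look at the caps from above.

Emit:
{"op": "play_rows", "data": {
  "motion": [
    [0,0,0,0],
    [0,0,0,0],
    [0,0,0,0],
    [0,0,0,0],
    [0,0,0,0],
    [0,0,0,0]
  ],
  "fingers": 1
}}

```text
clock: 5.35
tool_pos: [0.6225, 0.1845, 0.1252]
ee_rot: [0.706, 0.038, 0.706, -0.038]
wrist_force: [0.2, -0.8, -0.3]
width: 0.0854
```

Emit:
{"op": "play_rows", "data": {
  "motion": [
    [0,0,2,0],
    [0,0,4,0],
    [0,0,4,0],
    [-1.5,-1,2,0],
    [-3,-2,0,0],
    [-3,-3,0,0],
    [-3,-3,0,0],
    [-3,-3,0,0],
    [0,-3,0,0],
    [0,-1,0,0],
    [0,0,0,0],
    [0,0,0,0]
  ]
}}

```text
clock: 6.55
tool_pos: [0.4878, 0.025, 0.2453]
ee_rot: [0.706, 0.038, 0.706, -0.038]
wrist_force: [0.8, 0.7, -0.1]
width: 0.0857
```

Run:
```python
from h import *
np.set_printoptions(precision=4,suppress=True)
s=state();print(s['clock'],s['tool_pos'],s['wrist_force'],s['width'])
for n in("scene","side","wrist"): cv2.imwrite(f"pics/{n}3.png",get_image(n))
c=camera_info("wrist");o=np.array([.493,.031]);ex=np.array([.9944,-.1058]);ey=np.array([.1058,.9944])
for y in(-.095,-.01,.075):
    p=o+ey*y;X=[*p,.085];print(y,p,[proj(camera_info(n),X) for n in("wrist","scene","side")])
a=cv2.imread("pics/scene3.png")[195:370,245:415];b=cv2.imread("pics/side3.png")[225:350,215:385]
im=np.zeros((600,800,3),np.uint8)
im[:411,:400]=cv2.resize(a,(400,411),interpolation=2);im[:294,400:]=cv2.resize(b,(400,294),interpolation=2)
w=cv2.imread("pics/wrist3.png");im[300:600,400:]=cv2.resize(w,(400,300))
cv2.imwrite("pics/mix3.png",im)
```

```text
6.55 [0.4878 0.025  0.2453] [ 0.7561  0.7216 -0.1217] 0.08566876942057039
-0.095 [ 0.4829 -0.0635] [array([322.6558, 307.2491]), array([300.5902, 213.8985]), array([351.1564, 245.2026])]
-0.01 [0.4919 0.0211] [array([322.9802, 221.0598]), array([321.8349, 237.4038]), array([327.6492, 259.6281])]
0.075 [0.5009 0.1056] [array([323.3376, 120.7564]), array([345.1416, 263.1897]), array([302.4084, 275.1039])]
```

View pics/mix3.png

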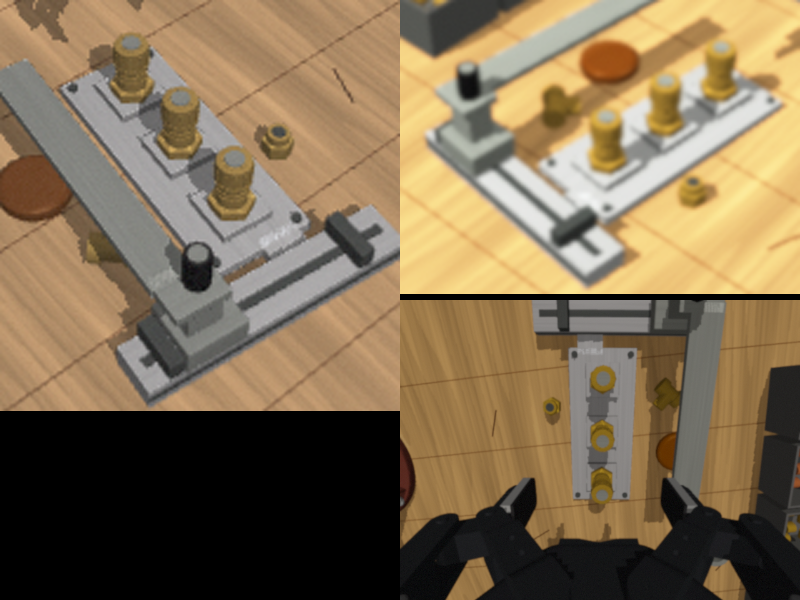

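All three caps are visible. Their tops are within about 1 px of the predictions in the scene view (301,213), (322,237), (345,262) and in the side view. The bar is clear of them and the carriage is against its stop. I'll start with the middle cap.

Emit:
{"op": "play_rows", "data": {
  "motion": [
    [0.4,-0.4,-2,0],
    [0,0,-3,0],
    [0,0,-3,0],
    [0,0,-3,0],
    [0,0,-3,0],
    [0,0,-2,0],
    [0,0,-1.4,0],
    [0,0,0,0],
    [0,0,0,0]
  ]
}}

```text
clock: 7.6
tool_pos: [0.4915, 0.021, 0.0715]
ee_rot: [0.706, 0.038, 0.706, -0.037]
wrist_force: [0.4, -0.3, 1.1]
width: 0.0855
```

Emit:
{"op": "play_rows", "data": {
  "motion": [
    [0,0,0,0],
    [0,0,0,0],
    [0,0,0,0],
    [0,0,0,0],
    [0,0,0,0],
    [0,0,0,0],
    [0,0,0,0],
    [0,0,0,0]
  ],
  "fingers": 0.3
}}

```text
clock: 8.4
tool_pos: [0.4926, 0.0204, 0.0721]
ee_rot: [0.707, 0.038, 0.705, -0.038]
wrist_force: [1.6, -0.4, 5.8]
width: 0.0323
```

Emit:
{"op": "play_rows", "data": {
  "motion": [
    [0,0,0.05,0],
    [0,0,0.05,0],
    [0,0,0,0],
    [0,0,0,0]
  ]
}}

```text
clock: 8.8
tool_pos: [0.4925, 0.0204, 0.0722]
ee_rot: [0.707, 0.038, 0.705, -0.038]
wrist_force: [6.2, -0.2, -8.4]
width: 0.0322
```

Emit:
{"op": "play_rows", "data": {
  "motion": [
    [0,0,0.03,0],
    [0,0,0,0],
    [0,0,0,0]
  ]
}}

```text
clock: 9.1
tool_pos: [0.4925, 0.0204, 0.0723]
ee_rot: [0.707, 0.038, 0.705, -0.038]
wrist_force: [7.1, -0.3, -10.8]
width: 0.0321
```

It held at 11 N without moving, so the middle cap is sound. I'll ease the pull, release, and go to the cap at +75.

Emit:
{"op": "play_rows", "data": {
  "motion": [
    [0,0,-0.1,0],
    [0,0,0,0]
  ]
}}

```text
clock: 9.3
tool_pos: [0.4925, 0.0204, 0.0722]
ee_rot: [0.707, 0.038, 0.705, -0.038]
wrist_force: [3.7, -0.3, 2.5]
width: 0.0322
```

Emit:
{"op": "play_rows", "data": {
  "motion": [
    [0,0,0,0],
    [0,0,0,0],
    [0,0,0,0],
    [0,0,0,0],
    [0,0,0,0],
    [0,0,0,0]
  ],
  "fingers": 1
}}

```text
clock: 9.9
tool_pos: [0.4913, 0.0205, 0.0716]
ee_rot: [0.706, 0.038, 0.706, -0.038]
wrist_force: [-0.8, -1.2, 0.1]
width: 0.0854
```

Emit:
{"op": "play_rows", "data": {
  "motion": [
    [0,0,2,0],
    [0,0,3,0],
    [0,0,1,0],
    [0.3,2.5,0,0],
    [0.3,3,0,0],
    [0.3,3,0,0],
    [0,0,0,0],
    [0,0,-1,0],
    [0,0,-3,0],
    [0,0,-2,0],
    [0,0,0,0],
    [0,0,0,0]
  ]
}}

```text
clock: 11.1
tool_pos: [0.5, 0.1048, 0.0713]
ee_rot: [0.706, 0.038, 0.707, -0.038]
wrist_force: [0.1, -0.6, -0.3]
width: 0.0856
```

Emit:
{"op": "play_rows", "data": {
  "motion": [
    [0,0,0,0],
    [0,0,0,0],
    [0,0,0,0],
    [0,0,0,0],
    [0,0,0,0],
    [0,0,0,0],
    [0,0,0,0],
    [0,0,0,0]
  ],
  "fingers": 0.3
}}

```text
clock: 11.9
tool_pos: [0.502, 0.1054, 0.0727]
ee_rot: [0.707, 0.038, 0.705, -0.038]
wrist_force: [3.2, -1.7, 6.1]
width: 0.0323
```

Emit:
{"op": "play_rows", "data": {
  "motion": [
    [0,0,0.05,0],
    [0,0,0.05,0],
    [0,0,0,0],
    [0,0,0,0]
  ]
}}

```text
clock: 12.3
tool_pos: [0.5019, 0.1054, 0.0727]
ee_rot: [0.707, 0.038, 0.705, -0.038]
wrist_force: [7.3, -1.4, -6.2]
width: 0.0325
```

Emit:
{"op": "play_rows", "data": {
  "motion": [
    [0,0,0.03,0],
    [0,0,0.02,0],
    [0,0,0,0],
    [0,0,0,0]
  ]
}}

```text
clock: 12.7
tool_pos: [0.5019, 0.1054, 0.0727]
ee_rot: [0.707, 0.038, 0.705, -0.038]
wrist_force: [9.2, -0.3, -14.3]
width: 0.0319
```

It held at 14 N, so this cap is sound too. Next is the cap at -95, which I'll pull the same way.

Emit:
{"op": "play_rows", "data": {
  "motion": [
    [0,0,-0.12,0],
    [0,0,0,0]
  ]
}}

```text
clock: 12.9
tool_pos: [0.502, 0.1054, 0.0727]
ee_rot: [0.707, 0.038, 0.705, -0.038]
wrist_force: [4.3, -1.4, 3.4]
width: 0.0323
```

Emit:
{"op": "play_rows", "data": {
  "motion": [
    [0,0,0,0],
    [0,0,0,0],
    [0,0,0,0],
    [0,0,0,0],
    [0,0,0,0],
    [0,0,0,0]
  ],
  "fingers": 1
}}

```text
clock: 13.5
tool_pos: [0.5003, 0.1056, 0.0719]
ee_rot: [0.706, 0.038, 0.706, -0.038]
wrist_force: [-0.3, 0.0, 0.5]
width: 0.0853
```

Emit:
{"op": "play_rows", "data": {
  "motion": [
    [0,0,2,0],
    [0,0,3,0],
    [0,0,1,0],
    [-0.3,-3,0,0],
    [-0.3,-3,0,0],
    [-0.3,-3,0,0],
    [-0.3,-3,0,0],
    [-0.3,-3,0,0],
    [-0.2,-1.9,0,0],
    [0,0,0,0],
    [0,0,0,0]
  ]
}}

```text
clock: 14.6
tool_pos: [0.4832, -0.0634, 0.1316]
ee_rot: [0.706, 0.038, 0.706, -0.038]
wrist_force: [1.0, 0.0, -0.8]
width: 0.0856
```

Emit:
{"op": "play_rows", "data": {
  "motion": [
    [0,0,-1,0],
    [0,0,-3,0],
    [0,0,-2,0],
    [0,0,0,0],
    [0,0,0,0]
  ]
}}

```text
clock: 15.1
tool_pos: [0.4831, -0.0627, 0.0717]
ee_rot: [0.706, 0.038, 0.707, -0.037]
wrist_force: [0.4, -0.2, -0.5]
width: 0.0853
```

Emit:
{"op": "play_rows", "data": {
  "motion": [
    [0,0,0,0],
    [0,0,0,0],
    [0,0,0,0],
    [0,0,0,0],
    [0,0,0,0],
    [0,0,0,0],
    [0,0,0,0],
    [0,0,0,0]
  ],
  "fingers": 0.3
}}

```text
clock: 15.9
tool_pos: [0.4834, -0.0635, 0.0726]
ee_rot: [0.706, 0.038, 0.706, -0.038]
wrist_force: [-2.6, 0.4, 7.8]
width: 0.0327
```

Emit:
{"op": "play_rows", "data": {
  "motion": [
    [0,0,0.05,0],
    [0,0,0.05,0],
    [0,0,0,0],
    [0,0,0,0]
  ]
}}

```text
clock: 16.3
tool_pos: [0.4834, -0.0635, 0.0729]
ee_rot: [0.706, 0.038, 0.706, -0.038]
wrist_force: [0.6, 0.6, 0.2]
width: 0.0326
```

Emit:
{"op": "play_rows", "data": {
  "motion": [
    [0,0,0.05,0],
    [0,0,0.05,0],
    [0,0,0,0],
    [0,0,0,0]
  ]
}}

```text
clock: 16.7
tool_pos: [0.4834, -0.0635, 0.0739]
ee_rot: [0.706, 0.038, 0.706, -0.038]
wrist_force: [1.1, -1.3, -3.7]
width: 0.0323
```

This cap rises under 3.7 N, so it is the loose one. I'll raise it to the stop, in small steps near the end.

Emit:
{"op": "play_rows", "data": {
  "motion": [
    [0,0,0.2,0],
    [0,0,0.3,0],
    [0,0,0.3,0],
    [0,0,0.3,0],
    [0,0,0.2,0],
    [0,0,0.1,0],
    [0,0,0.05,0],
    [0,0,0.05,0],
    [0,0,0,0]
  ]
}}

```text
clock: 17.6
tool_pos: [0.4834, -0.0635, 0.089]
ee_rot: [0.706, 0.038, 0.706, -0.038]
wrist_force: [0.2, 0.1, -2.0]
width: 0.0323
```

Emit:
{"op": "play_rows", "data": {
  "motion": [
    [0,0,0.05,0],
    [0,0,0.05,0],
    [0,0,0,0],
    [0,0,0,0]
  ]
}}

```text
clock: 18.0
tool_pos: [0.4833, -0.0635, 0.0899]
ee_rot: [0.706, 0.038, 0.706, -0.038]
wrist_force: [0.3, -0.4, -2.8]
width: 0.0322
```

Emit:
{"op": "play_rows", "data": {
  "motion": [
    [0,0,0.05,0],
    [0,0,0.05,0],
    [0,0,0,0],
    [0,0,0,0]
  ]
}}

```text
clock: 18.4
tool_pos: [0.4833, -0.0635, 0.0908]
ee_rot: [0.706, 0.038, 0.706, -0.038]
wrist_force: [1.7, -1.0, -5.7]
width: 0.0321
```

Emit:
{"op": "play_rows", "data": {
  "motion": [
    [0,0,0.03,0],
    [0,0,0.02,0],
    [0,0,0,0],
    [0,0,0,0]
  ]
}}

```text
clock: 18.8
tool_pos: [0.4832, -0.0634, 0.091]
ee_rot: [0.706, 0.038, 0.706, -0.038]
wrist_force: [5.2, -2.8, -19.1]
width: 0.032
```

The cap is at its stop: 18.2 mm of travel, and the force climbed to 19 N. I'll ease the pull and release.

Emit:
{"op": "play_rows", "data": {
  "motion": [
    [0,0,-0.05,0],
    [0,0,0,0]
  ]
}}

```text
clock: 19.0
tool_pos: [0.4833, -0.0634, 0.0909]
ee_rot: [0.706, 0.038, 0.706, -0.038]
wrist_force: [3.1, -0.3, -12.6]
width: 0.0322
```

Emit:
{"op": "play_rows", "data": {
  "motion": [
    [0,0,0,0],
    [0,0,0,0],
    [0,0,0,0],
    [0,0,0,0],
    [0,0,0,0],
    [0,0,0,0]
  ],
  "fingers": 1
}}

```text
clock: 19.6
tool_pos: [0.4834, -0.0635, 0.091]
ee_rot: [0.706, 0.038, 0.706, -0.038]
wrist_force: [-0.1, 0.7, 0.2]
width: 0.0859
```

Emit:
{"op": "play_rows", "data": {
  "motion": [
    [0,0,2,0],
    [0,0,4,0],
    [0,0,4,0],
    [0,-1,4,0],
    [-1,-4,0,0],
    [-1,-4,0,0],
    [-1,-4,0,0],
    [-1,-4,0,0],
    [0,0,0,0]
  ]
}}

```text
clock: 20.5
tool_pos: [0.4424, -0.2376, 0.2309]
ee_rot: [0.706, 0.039, 0.706, -0.04]
wrist_force: [0.5, 0.1, 0.3]
width: 0.0851
```

Run:
```python
from h import *
np.set_printoptions(precision=4,suppress=True)
s=state();print(s['clock'],s['tool_pos'],s['wrist_force'])
for n in("scene","side"): cv2.imwrite(f"pics/{n}4.png",get_image(n))
a=cv2.imread("pics/scene4.png")[195:370,245:415];b=cv2.imread("pics/side4.png")[225:350,215:385]
im=np.zeros((450,800,3),np.uint8)
im[:411,:400]=cv2.resize(a,(400,411),interpolation=2);im[:294,400:]=cv2.resize(b,(400,294),interpolation=2)
cv2.imwrite("pics/mix4.png",im)
for z in(.085,.103): print([proj(camera_info(n),[.4834,-.0635,z]) for n in("scene","side")])
```

```text
20.5 [ 0.4424 -0.2376  0.2309] [0.5172 0.0515 0.2687]
[array([300.423 , 213.9804]), array([351.0271, 245.1244])]
[array([300.2974, 208.1944]), array([351.381 , 239.7048])]
```

View pics/mix4.png

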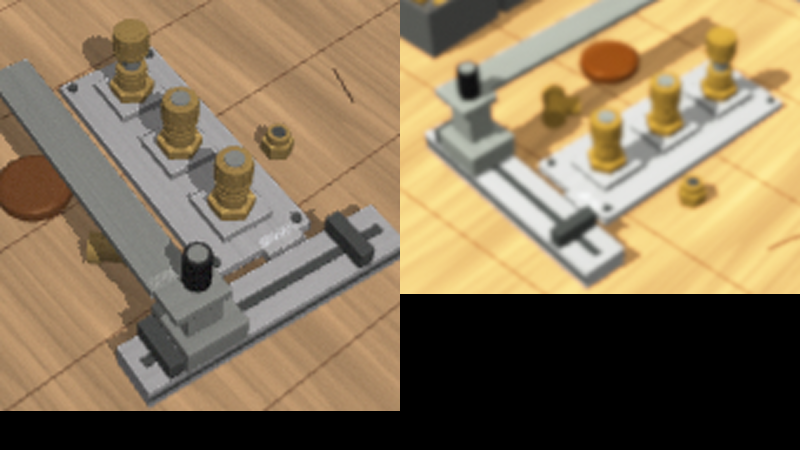

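The raised cap's top is now at about (301,206.5) in the full scene frame. A cap raised 18 mm should be at 208.2, and the seated view showed the same offset of about -1.4 px. The hexagon under it, the other two caps and the carriage look unchanged. Handing in.

```bash
python3 -c "
from bench import *
print(close_job())"
```

```text
the job is handed in; nothing more can be done
None
```

The loose cap was the one at fixture y = -95 mm. It now stands at its upper stop, and the job is handed in at about 20.6 s on the robot's clock.

- **Carriage:** I slid it to the far stop first. It stopped firmly, with about 26 N on the wrist, and the pictures show it against the stop block. The bar started about 12 mm along and travelled 107.5 mm, which gives about 0.120. The grip turned out to sit about 14 mm off the bar's centre line.
- **Sound caps:** the middle cap held at an 11 N pull and the one at +75 mm held at 14 N. Neither moved, and I released both still seated.
- **Loose cap:** it rose under about 4 N. I raised it 18.2 mm until it hit the stop. The peak pull there was 19 N, below the 24 N that would drag the valve out but closer than I had planned.
- **Last checks:** the final pictures show the cap's top about 18 mm higher, with its hexagon and the other two caps where they were. The carriage was still at its stop, and the arm was clear of everything. I compared these by eye and with single pixel readings; my cap positions are good to about 2 mm.

No check failed. I checked the bystanders only by eye, and the last picture covers only those near the fixture: the flare nut, jar lid and pipe tee, which had not moved.

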